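Fill, tamp and close the sample box

ROBOT

A 6-joint arm with a two-finger parallel gripper is mounted at the origin on the work surface. World frame = base frame: x ahead of the robot, y to its left, z up, the work surface at z = 0. Lengths are in m, angles in rad, forces in N, time in s.
With the tool pointing down it reaches from about 0.2 to 0.875 m from the base axis. Payload 3.4 kg.
Tool frame: the origin (TCP) lies between the finger pads; the fingertips stand 25 mm ahead of it and the grasp point (between the pads) lies 6 mm ahead of it (r.nose_length is the z of the fingertips in the tool frame, in m); z points along the fingers, y is the line along which they close (so a half turn about z gives the same grasp; the last joint's range is limited). The gripper opens to 94 mm and grips with 3 to 60 N. Pads are 16 mm wide; open, the fingers measure 119 mm over their backs; the gripper's body (75 mm by 177 mm) begins 78 mm behind the grasp point.
Start: joints at [-1.412, 0.276, 1.505, -0, 1.361, -0.121], TCP at [0.159, -0.553, 0.23] pointing down, gripper open.
Joint ranges: [-2.89, 2.89], [-0.75, 2.08], [0.22, 2.7], [-1.18, 4.32], [0.11, 2.71], [-2.7, 2.7]. Speed limits (rad/s): [2.57, 2.57, 3.14, 3.14, 3.14, 3.14].

INTERFACE

Orientations are given as a unit quaternion [w, x, y, z].
In Python, from plant import r, gripper_to, inverse_kinematics, vision, models, telemetry gives the robot as it stands. Calls block until the motion is done:
- r.move_to(position, orientation): joint-space move of the TCP to a pose.
- r.move_l(position, rot=None, vel=0.15, guard=None): straight line of the TCP; rot=None keeps the orientation; vel is the mean speed in m/s. With guard (N) it stops when the force on the tool has changed by that much, and returns True; else False.
- r.movej(angles): joint-space move.
- gripper_to(opening, f_grip=None): finger opening in m; f_grip is the grip in N (None keeps the last); returns when the fingers have stopped.
- r.hold(seconds).
- inverse_kinematics(position, orientation): joint angles nearest the present ones, or None.
- vision.snapshot(name): name is "scene" or "side" or "wrist"; returns the picture (480x640x3 uint8, red, green, blue); there is no depth.
- vision.get_calibration(name): a dict with "fx", "fy", "cx", "cy" (pixels), "D" ([k1, k2, p1, p2, k3] as OpenCV has them; the pictures are not rectified), "position" and "orientation" of the camera in the world. Camera axes: x right, y down, z forward; pixel columns grow to the right and rows downward; lengths in m; the calibration is good to about 2 mm. A picture is of the moment at which its call begins: read the wrist's pose just before it. get_calibration takes no time and is no camera call; for the wrist camera it gives the pose at the moment of the call.
A pose or a line that the arm cannot do raises r.PlanningError and nothing moves.
- r.sign_off(): hands the job in; it is judged then, once.
Trained networks look in the newest picture that a camera, given by its name, has taken for a name from the list of things; names that differ only in an ending like _2 or _b are one class to them, and where a whole thing is asked for, a point or a joint stands for the part that bears it (a point fixed in the world has none). Each returns a list of dicts, best first, with "score" (0 to 1); they miss things now and then, are a little off and sometimes report something else, mostly with a low value. They report only what shows in the picture. A call takes as long as a camera call. They do not tell look-alikes from the thing itself.
- models.boxes_of(thing, camera): "at" ([x, y, z] in m, in world coordinates, good to about 4 mm: the middle of the surface that is visible of it).
- models.regions_of(thing, camera): "pixels" (480x640 bool, what is visible of it).
- models.mark_of(thing, camera): "at" ([x, y, z] in m, in world coordinates, good to about 4 mm: a listed point, or the origin of a listed thing).
Readings, each from a call of its own:
- telemetry.current_t(): time.
- telemetry.current_joints(): joint angles.
- telemetry.current_dq(): joint speeds.
- telemetry.current_joint_efforts(): joint torques, N m.
- telemetry.current_ee_pos(): TCP position.
- telemetry.current_tool_rot(): TCP orientation.
- telemetry.current_wrist_force(): force on the tool from outside, world axes, zero at the start.
- telemetry.current_torque(): the same for the moment, N m.
- telemetry.current_opening(): finger opening in m.
- telemetry.current_finger_force(): force on a finger pad.
Only numpy, scipy, OpenCV 4.12 (cv2) and the standard library are available. Lean on these libraries where they do the work, as an engineer would, in place of code of your own. Each camera call takes 0.05 s, during which the arm holds its last target. There are 200 camera calls.

TASK

Put every sample lump that is still lying on the bench into the white sample box, then press the whole fill down with the hand tamper until all the lumps lie level in a single layer on the floor of the box. Stand the tamper back upright on its grey tray and lay the aluminium cover flat and square in the recess of the box's rim; leave the bottle and the glass dish where they are.

Things in the scene. Friction and masses are not known exactly. Their poses are not given: they have to be found in the camera images.
- box: fixed open white sample box, 200 mm square outside, 54 mm high. Origin: centre of its underside on the bench; z up, x and y along its walls. Floor top at z = 6 mm. Inside 172 mm square up to a level ledge at z = 46 mm; above it the cover's recess, 188 mm square, up to the rim. A lump flat on the floor has its middle at z = 23 mm, top at 40 mm.
- box_floor (a point): centre of the box's floor, 6 mm above its underside. The floor has room for all the lumps in one layer (nine at most).
- box_ledge (a point): centre of the box at ledge height, 46 mm above its underside: where the middle of the cover's underside belongs
- rest: fixed grey parking tray of the tamper, 120 mm square outside, 104 mm square inside its low rim; floor top 6 mm above the bench, rim 14 mm above. Origin: centre of its underside; z up.
- tamper: hand tamper standing on its tray, 0.4 kg: flat square steel foot 80 x 80 x 10 mm, a round neck 20 mm thick up to z = 72 mm, then an upright wooden grip block 60 mm (x) by 24 mm (y) from z = 70 to 125 mm. Origin: centre of the foot's underside; z up the handle.
- tamper_grip (a point): point in the tamper's grip block, 105 mm above the foot's underside
- cover: square aluminium cover plate lying on the bench, 183 x 183 x 6 mm, 0.35 kg, with a wooden upright bar handle in the middle, 70 mm (x) by 22 mm (y), from z = 6 to 42 mm. Origin: centre of the underside; z up. It fits the recess in any quarter turn.
- cover_grip (a point): point in the cover's handle, 26 mm above the plate's underside
- boxed0: smooth stone-coloured ceramic lump, round, 48 mm across, 34 mm high, its sides sloping (37 degrees) to 20 mm flats above and below. Origin: its middle; z its short axis. 0.10 kg, slippery on its fellows, the box and the tamper (friction about 0.25). It starts in the box, one of the four perched on the others.
- boxed1: smooth stone-coloured ceramic lump, round, 48 mm across, 34 mm high, its sides sloping (37 degrees) to 20 mm flats above and below. Origin: its middle; z its short axis. 0.10 kg, slippery on its fellows, the box and the tamper (friction about 0.25). It starts in the box, one of the four perched on the others.
- boxed2: smooth stone-coloured ceramic lump, round, 48 mm across, 34 mm high, its sides sloping (37 degrees) to 20 mm flats above and below. Origin: its middle; z its short axis. 0.10 kg, slippery on its fellows, the box and the tamper (friction about 0.25). It starts in the box, one of the four perched on the others.
- boxed3: smooth stone-coloured ceramic lump, round, 48 mm across, 34 mm high, its sides sloping (37 degrees) to 20 mm flats above and below. Origin: its middle; z its short axis. 0.10 kg, slippery on its fellows, the box and the tamper (friction about 0.25). It starts in the box, one of the four perched on the others.
- bench0: smooth stone-coloured ceramic lump, round, 48 mm across, 34 mm high, its sides sloping (37 degrees) to 20 mm flats above and below. Origin: its middle; z its short axis. 0.10 kg, slippery on its fellows, the box and the tamper (friction about 0.25). It starts lying on the bench beside the box, or is absent (three to five of these five are present).
- bench1: smooth stone-coloured ceramic lump, round, 48 mm across, 34 mm high, its sides sloping (37 degrees) to 20 mm flats above and below. Origin: its middle; z its short axis. 0.10 kg, slippery on its fellows, the box and the tamper (friction about 0.25). It starts lying on the bench beside the box, or is absent (three to five of these five are present).
- bench2: smooth stone-coloured ceramic lump, round, 48 mm across, 34 mm high, its sides sloping (37 degrees) to 20 mm flats above and below. Origin: its middle; z its short axis. 0.10 kg, slippery on its fellows, the box and the tamper (friction about 0.25). It starts lying on the bench beside the box, or is absent (three to five of these five are present).
- bench3: smooth stone-coloured ceramic lump, round, 48 mm across, 34 mm high, its sides sloping (37 degrees) to 20 mm flats above and below. Origin: its middle; z its short axis. 0.10 kg, slippery on its fellows, the box and the tamper (friction about 0.25). It starts lying on the bench beside the box, or is absent (three to five of these five are present).
- bench4: smooth stone-coloured ceramic lump, round, 48 mm across, 34 mm high, its sides sloping (37 degrees) to 20 mm flats above and below. Origin: its middle; z its short axis. 0.10 kg, slippery on its fellows, the box and the tamper (friction about 0.25). It starts lying on the bench beside the box, or is absent (three to five of these five are present).
- bottle: bystander: white bottle, 60 mm across, 140 mm high; origin at the underside's centre. Leave it alone.
- dish: bystander: glass dish, 90 mm across, 30 mm high; origin at the underside's centre. Leave it alone.
There are look-alikes about, which are no part of the job. Leave any orange look-alike of the bench3 alone.

How it is judged:
On the way, in this order (a step that is already met when the one before it is completed fails the run):
1. every lump present is in the box (x of boxed0 in the frame of box between -0.087 and 0.087 m and y of boxed0 in the frame of box between -0.087 and 0.087 m and z of each of boxed0, boxed1, boxed2, boxed3, bench0, bench1, bench2, bench3, bench4 in the frame of box below 0.11 m and x of boxed1 in the frame of box between -0.087 and 0.087 m and y of boxed1 in the frame of box between -0.087 and 0.087 m and x of boxed2 in the frame of box between -0.087 and 0.087 m and y of boxed2 in the frame of box between -0.087 and 0.087 m and x of boxed3 in the frame of box between -0.087 and 0.087 m and y of boxed3 in the frame of box between -0.087 and 0.087 m and x of bench0 in the frame of box between -0.087 and 0.087 m and y of bench0 in the frame of box between -0.087 and 0.087 m and x of bench1 in the frame of box between -0.087 and 0.087 m and y of bench1 in the frame of box between -0.087 and 0.087 m and x of bench2 in the frame of box between -0.087 and 0.087 m and y of bench2 in the frame of box between -0.087 and 0.087 m and x of bench3 in the frame of box between -0.087 and 0.087 m and y of bench3 in the frame of box between -0.087 and 0.087 m and x of bench4 in the frame of box between -0.087 and 0.087 m and y of bench4 in the frame of box between -0.087 and 0.087 m), for 0.2 s.
2. the tamper, upright, presses on the fill, and all lumps lie level on the floor of the box (x of boxed0 in the frame of box between -0.087 and 0.087 m and y of boxed0 in the frame of box between -0.087 and 0.087 m and z of each of boxed0, boxed1, boxed2, boxed3, bench0, bench1, bench2, bench3, bench4 in the frame of box below 0.029 m and x of boxed1 in the frame of box between -0.087 and 0.087 m and y of boxed1 in the frame of box between -0.087 and 0.087 m and x of boxed2 in the frame of box between -0.087 and 0.087 m and y of boxed2 in the frame of box between -0.087 and 0.087 m and x of boxed3 in the frame of box between -0.087 and 0.087 m and y of boxed3 in the frame of box between -0.087 and 0.087 m and x of bench0 in the frame of box between -0.087 and 0.087 m and y of bench0 in the frame of box between -0.087 and 0.087 m and x of bench1 in the frame of box between -0.087 and 0.087 m and y of bench1 in the frame of box between -0.087 and 0.087 m and x of bench2 in the frame of box between -0.087 and 0.087 m and y of bench2 in the frame of box between -0.087 and 0.087 m and x of bench3 in the frame of box between -0.087 and 0.087 m and y of bench3 in the frame of box between -0.087 and 0.087 m and x of bench4 in the frame of box between -0.087 and 0.087 m and y of bench4 in the frame of box between -0.087 and 0.087 m and (contact force between tamper and boxed0 above 3 N or contact force between tamper and boxed1 above 3 N or contact force between tamper and boxed2 above 3 N or contact force between tamper and boxed3 above 3 N or contact force between tamper and bench0 above 3 N or contact force between tamper and bench1 above 3 N or contact force between tamper and bench2 above 3 N or contact force between tamper and bench3 above 3 N or contact force between tamper and bench4 above 3 N) and angle between tamper's own z axis and vertical below 0.25 rad), for 0.1 s.
At the end, for the whole second after the job is handed in: Every lump lies in one layer on the box floor (middle under 29 mm above the box underside); the cover lies in the recess within 5 mm of centre, square within 0.06 rad, level within 0.03 rad; the tamper stands upright on its tray within 22 mm of the middle; all released (x of boxed0 in the frame of box between -0.087 and 0.087 m and y of boxed0 in the frame of box between -0.087 and 0.087 m and z of each of boxed0, boxed1, boxed2, boxed3, bench0, bench1, bench2, bench3, bench4 in the frame of box below 0.029 m and x of boxed1 in the frame of box between -0.087 and 0.087 m and y of boxed1 in the frame of box between -0.087 and 0.087 m and x of boxed2 in the frame of box between -0.087 and 0.087 m and y of boxed2 in the frame of box between -0.087 and 0.087 m and x of boxed3 in the frame of box between -0.087 and 0.087 m and y of boxed3 in the frame of box between -0.087 and 0.087 m and x of bench0 in the frame of box between -0.087 and 0.087 m and y of bench0 in the frame of box between -0.087 and 0.087 m and x of bench1 in the frame of box between -0.087 and 0.087 m and y of bench1 in the frame of box between -0.087 and 0.087 m and x of bench2 in the frame of box between -0.087 and 0.087 m and y of bench2 in the frame of box between -0.087 and 0.087 m and x of bench3 in the frame of box between -0.087 and 0.087 m and y of bench3 in the frame of box between -0.087 and 0.087 m and x of bench4 in the frame of box between -0.087 and 0.087 m and y of bench4 in the frame of box between -0.087 and 0.087 m and x of cover in the frame of box between -0.005 and 0.005 m and y of cover in the frame of box between -0.005 and 0.005 m and z of cover in the frame of box between 0.042 and 0.0485 m and angle between cover's own z axis and vertical below 0.03 rad and (angle between the x axis of cover and the x axis of box, either way round below 0.06 rad or angle between the x axis of cover and the y axis of box, either way round below 0.06 rad) and linear speed of cover below 0.02 m/s and horizontal distance between tamper and rest below 0.022 m and angle between tamper's own z axis and vertical below 0.08 rad and z of tamper in the frame of rest between 0.002 and 0.011 m); the robot touches nothing.
It fails at once if the bottle was disturbed (moved more than 30 mm) (distance of bottle from where it was at the start of the episode above 0.03 m).
It fails at once if the dish was disturbed (moved more than 30 mm) (distance of dish from where it was at the start of the episode above 0.03 m).
Of bench0, bench1, bench2, bench3, bench4 only 3 to 5 are there at a start; the rules pass over those that are not, and their reading is None.
At some moment in a run one of bench0, bench1, bench2, bench3, bench4, cover may be knocked a few centimetres aside while the robot is not near it.
Once in a run the grip may slacken for a moment while it holds something.
It also fails if it takes over 208 s, if anything falls off the work surface, if the arm or the gripper's body presses on something with over 40 N, if the wrist force passes 120 N, or if a joint passes its speed limit or range.

## Working session

There is one attempt and no reset: what is moved stays moved. The work goes in short steps, each a Python script; the robot and the scene stay as the last script left them, time stands still between calls to the robot, and variables do not carry over. Pictures are saved under pics/ and viewed, at most 14 in all, crops included, and the job is handed in when it is done.

```bash
ls; mkdir -p pics; python3 - <<'E'
from plant import r, vision, models, telemetry
import cv2, numpy as np
np.set_printoptions(precision=3,suppress=True)
for c in ("scene","side"):
    im=vision.snapshot(c); cv2.imwrite(f"pics/{c}0.png",im[:,:,::-1])
    k=vision.get_calibration(c); print(c,k)
    for t in ("box","box_ledge","rest","tamper","tamper_grip","cover","cover_grip","bench0","boxed0","bottle","dish"):
        print(t,[(np.array(d["at"]),round(d["score"],2)) for d in models.mark_of(t,c)])
print(telemetry.current_t(), telemetry.current_tool_rot())
E
```

```text
pics
scene {'fx': 553.6740235582945, 'fy': 553.6740235582945, 'cx': 313.8043089846421, 'cy': 242.6685152146759, 'D': array([-0.049,  0.   ,  0.   ,  0.   ,  0.   ]), 'position': array([1.123, 0.74 , 1.092]), 'orientation': array([-0.119,  0.286,  0.886, -0.345])}
box [(array([ 0.542, -0.006, -0.002]), 0.86), (array([ 0.54 , -0.005,  0.009]), 0.31)]
box_ledge [(array([ 0.541, -0.006,  0.042]), 0.85)]
rest [(array([ 0.434,  0.352, -0.002]), 0.92), (array([ 0.452, -0.384,  0.   ]), 0.54)]
tamper [(array([0.437, 0.346, 0.007]), 0.62)]
tamper_grip [(array([ 0.543, -0.009,  0.042]), 0.66), (array([0.435, 0.348, 0.113]), 0.63)]
cover [(array([ 0.453, -0.381, -0.001]), 0.8)]
cover_grip [(array([ 0.453, -0.382,  0.024]), 0.86)]
bench0 [(array([0.428, 0.194, 0.017]), 0.82), (array([0.572, 0.204, 0.016]), 0.8), (array([ 0.638, -0.286,  0.022]), 0.75), (array([0.367, 0.097, 0.016]), 0.69), (array([0.334, 0.186, 0.02 ]), 0.6), (array([ 0.565, -0.193,  0.015]), 0.46)]
boxed0 [(array([ 0.547, -0.004,  0.039]), 0.8), (array([0.524, 0.029, 0.025]), 0.63), (array([ 0.525, -0.042,  0.023]), 0.57), (arr
[... 797 characters left out ...]
rray([ 0.54 , -0.004, -0.001]), 0.38)]
cover_grip [(array([ 0.455, -0.385,  0.025]), 0.56)]
bench0 [(array([0.573, 0.2  , 0.018]), 0.9), (array([0.428, 0.193, 0.017]), 0.84), (array([0.369, 0.092, 0.016]), 0.7), (array([0.542, 0.001, 0.047]), 0.62), (array([ 0.637, -0.288,  0.021]), 0.61), (array([ 0.568, -0.191,  0.017]), 0.6), (array([0.335, 0.184, 0.015]), 0.6)]
boxed0 [(array([ 0.546, -0.006,  0.043]), 0.86), (array([ 0.587, -0.004,  0.022]), 0.83), (array([0.528, 0.028, 0.025]), 0.7), (array([ 0.527, -0.04 ,  0.025]), 0.63)]
bottle [(array([0.776, 0.199, 0.001]), 0.94), (array([0.57 , 0.201, 0.018]), 0.73)]
dish [(array([ 0.758, -0.027,  0.001]), 0.84)]
1.2 [ 0.     0.99   0.139 -0.   ]
```

View pics/scene0.png

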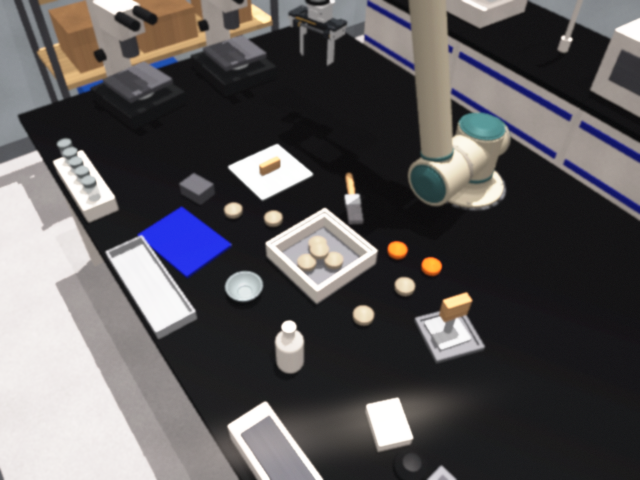

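View pics/side0.png

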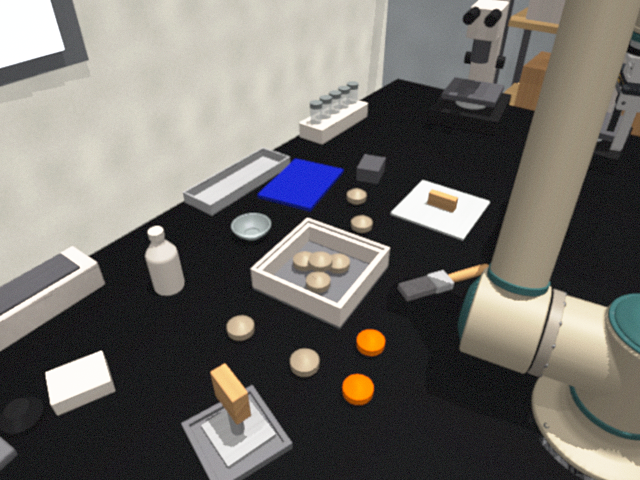

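Bench lumps (stone) in the scene picture are at px (233,210), (273,218), (405,286) and (363,315). The look-alikes are orange, at (397,250) and (431,266), so I exclude them. In the box, three lumps form a ring with one perched on top, at (318,245). The cover is at (270,170). The tamper is at (455,310). The brush at (353,200) is only clutter. Next I look from the wrist to get the yaws and a close check.

```bash
cat > h.py <<'E'
from plant import r, gripper_to, inverse_kinematics, vision, models, telemetry
import cv2, numpy as np
from scipy.spatial.transform import Rotation as R
np.set_printoptions(precision=4,suppress=True)
def quat(a):                      # tool down, tool x axis at world angle a; fingers close at a+90deg
    return np.array([0,np.cos(a/2),np.sin(a/2),0])
def rot(q): return R.from_quat(np.r_[q[1:],q[0]])
def pick_yaw(p,a,per=np.pi):      # equivalent yaw with smallest wrist swing
    best=None
    for k in range(-4,5):
        j=inverse_kinematics(np.array(p),quat(a+k*per))
        if j is None: continue
        c=abs(j[5])
        if best is None or c<best[0]-1e-6: best=(c,a+k*per)
    return best[1]
def project(pix,k,z):             # pixels -> world points on plane z
    K=np.array([[k["fx"],0,k["cx"]],[0,k["fy"],k["cy"]],[0,0,1]])
    u=cv2.undistortPoints(np.array(pix,float).reshape(-1,1,2),K,k["D"]).reshape(-1,2)
    d=rot(k["orientation"]).apply(np.c_[u,np.ones(len(u))]); c=np.array(k["position"])
    return c+d*((z-c[2])/d[:,2])[:,None]
def look(xy,z=0.42,a=None):       # put the wrist camera over xy, camera height about z
    if a is None: a=np.arctan2(xy[1],xy[0])
    k=vision.get_calibration("wrist"); off=rot(telemetry.current_tool_rot()).inv().apply(np.array(k["position"])-telemetry.current_ee_pos())
    w=rot(quat(a)).apply(off)
    r.move_to(np.array([xy[0]-w[0],xy[1]-w[1],z-w[2]]),quat(a)); 
def snap(c="wrist",name=None):
    k=vision.get_calibration(c); im=vision.snapshot(c)
    if name: cv2.imwrite(f"pics/{name}.png",im[:,:,::-1])
    return im,k
def rect(thing,k,z,near,c="wrist"):  # centre, size, yaw of a square thing's outline on plane z
    for d in models.regions_of(thing,c):
        cs,_=cv2.findContours(d["pixels"].astype(np.uint8),cv2.RETR_EXTERNAL,cv2.CHAIN_APPROX_NONE)
        p=project(max(cs,key=len),k,z)[:,:2]
        (cx,cy),s,a=cv2.minAreaRect((p*1000).astype(np.float32))
        if np.hypot(cx/1000-near[0],cy/1000-near[1])<0.1: return np.array([cx,cy])/1000,np.array(s),np.radians(a)
E
python3 - <<'E'
from h import *
k=vision.get_calibration("wrist"); q=rot(telemetry.current_tool_rot()).inv()
print(q.apply(np.array(k["position"])-telemetry.current_ee_pos()), q.apply(rot(k["orientation"]).apply(np.eye(3))),k["fx"])
for n,t,p,z in (("cov","cover",(.454,-.383),.006),("box","box",(.541,-.005),.054),("tam","tamper",(.436,.349),.125)):
    look(p,0.5); r.hold(.3); im,k=snap("wrist",n+"w"); print(n,k["position"],rect(t,k,z,p))
    print([(np.array(d["at"]),round(d["score"],2)) for d in models.mark_of({"box":"boxed0","cov":"cover_grip","tam":"tamper_grip"}[n],"wrist")])
    if n=="tam": print(rect("rest",k,.014,p))
a=[cv2.imread(f"pics/{n}w.png") for n in ("cov","box","tam")]
cv2.imwrite("pics/m1.png",np.hstack([cv2.resize(i[:,:],None,fx=.41,fy=.41) for i in a]))
print(telemetry.current_t())
E
```

```text
[ 0.0795 -0.0005 -0.1533] [[ 0.0009  1.      0.0004]
 [-0.9625  0.001  -0.2715]
 [-0.2715 -0.0001  0.9625]] 357.6788183074802
cov [ 0.4533 -0.3829  0.4996] (array([ 0.4538, -0.3818]), array([183.1915, 183.354 ]), np.float64(0.03781838550723835))
[]
box [ 0.5417 -0.006   0.4999] (array([ 0.5417, -0.0043]), array([200.3655, 200.1711]), np.float64(0.07818799611498856))
[(array([0.5288, 0.0302, 0.0211]), 0.89), (array([ 0.5256, -0.0425,  0.0237]), 0.67), (array([ 0.5878, -0.0043,  0.0246]), 0.65), (array([ 0.5518, -0.0032,  0.0435]), 0.58)]
tam [0.4371 0.3481 0.5   ] (array([0.4367, 0.3477]), array([62.5391, 63.1103]), np.float64(1.2926717615135614))
[(array([0.4391, 0.3446, 0.1092]), 0.87), (array([ 0.538 , -0.006 ,  0.0079]), 0.37)]
(array([0.4364, 0.3535]), array([120.455 , 120.3518]), np.float64(1.2391041403993805))
6.4667
```

View pics/m1.png

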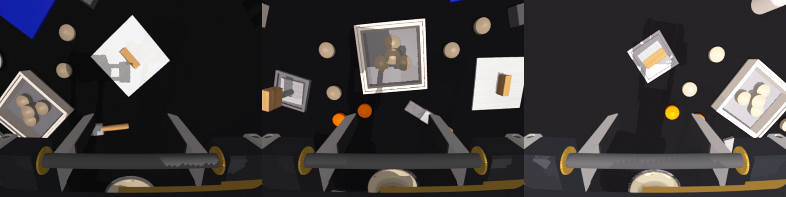

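Sizes match (cover 183, box 200, tray 120 mm). Box yaw is 0.078, and the bars lie along cover yaw 0.038 and tamper yaw -0.278. Now I pick the four bench lumps and drop them into the box corners.

```bash
cat >> h.py <<'E'
BOX=np.array([.5417,-.0043]); BY=.0782
def b2w(x,y): c,s=np.cos(BY),np.sin(BY); return BOX+[c*x-s*y,s*x+c*y]
ORANGE=np.array([[.368,.094],[.335,.185]])
def bench_lumps(im,k,c="wrist"):
    out=[]
    Ki=np.array([[k["fx"],0,k["cx"]],[0,k["fy"],k["cy"]],[0,0,1]]); Rc=rot(k["orientation"]).inv()
    for d in models.mark_of("bench0",c):
        p=np.array(d["at"])
        if np.abs(p[:2]-BOX).max()<.11 or not -.005<p[2]<.04: continue
        u=cv2.projectPoints(p.reshape(1,1,3),cv2.Rodrigues(Rc.as_matrix())[0],-Rc.apply(k["position"]),Ki,k["D"])[0].ravel().round().astype(int)
        if not(0<=u[1]<480 and 0<=u[0]<640): continue
        rgb=im[u[1],u[0]].astype(float)
        if rgb[2]<.35*rgb[0]: continue          # orange look-alike
        out.append(p)
    return out
def pick_lump(xy):
    look(xy,.34); r.hold(.2); im,k=snap()
    L=bench_lumps(im,k)
    L=[p for p in L if np.hypot(*(p[:2]-xy))<.09]
    if not L: print("no lump near",xy); return False
    p=min(L,key=lambda q:np.hypot(*(q[:2]-xy)))[:2]
    a=pick_yaw([*p,.1],np.arctan2(p[1],p[0]))
    gripper_to(.078,25); r.move_to(np.array([*p,.11]),quat(a)); r.move_l(np.array([*p,.032]),vel=.12)
    gripper_to(0.03,25); r.move_l(np.array([*p,.16]),vel=.25)
    o=telemetry.current_opening(); print("lump",p,"open",o,telemetry.current_finger_force()); return o>.036
def drop_lump(bx,by,z=.075):
    p=b2w(bx,by); a=pick_yaw([*p,.16],BY+np.pi/4*np.sign(bx*by))
    r.move_to(np.array([*p,.17]),quat(a)); o=telemetry.current_opening()
    r.move_l(np.array([*p,z]),vel=.12); gripper_to(o+.012); r.move_l(np.array([*p,.2]),vel=.25); return o>.036
E
python3 - <<'E'
from h import *
for xy,s in (((.428,.1935),(-58,58)),((.5725,.202),(58,58))):
    if pick_lump(np.array(xy)): print(drop_lump(s[0]/1e3,s[1]/1e3))
look(BOX,.45); r.hold(.2); im,k=snap(name="b1"); print(telemetry.current_t(),[np.array(d["at"]) for d in models.mark_of("boxed0","wrist")])
E
```

```text
lump [0.4322 0.1923] open 0.047055710888020116 24.999873909400776
True
lump [0.5716 0.2004] open 0.047284919295766274 24.99981983564794
True
23.8333 [array([ 0.5514, -0.0012,  0.0443]), array([ 0.5901, -0.0103,  0.0237]), array([0.5289, 0.0267, 0.0204])]
```

View pics/b1.png

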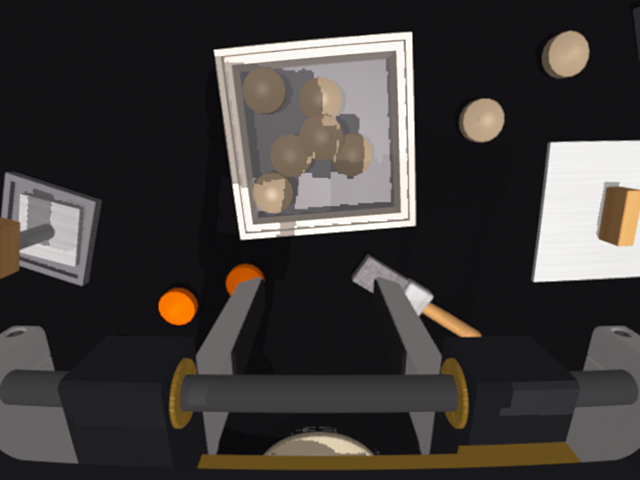

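The view over the box shows the two placed lumps in the left corners, (264,90) and (271,192), lying flat. The ring and the top lump at (321,136) are intact. Two stone lumps remain on the bench, at (566,53) and (483,120).

```bash
python3 - <<'E'
from h import *
for xy,s in (((.5665,-.192),(-58,-60)),((.6375,-.287),(58,-58))):
    if pick_lump(np.array(xy)): print(drop_lump(s[0]/1e3,s[1]/1e3))
look(BOX,.45); r.hold(.2); im,k=snap(name="b2"); print(telemetry.current_t(),[np.array(d["at"]) for d in models.mark_of("boxed0","wrist")])
E
```

```text
lump [ 0.5667 -0.194 ] open 0.046885977937186865 24.999759597703815
True
lump [ 0.6392 -0.2843] open 0.04717351320769742 24.999790675410622
True
42.0 [array([0.5323, 0.0297, 0.0183]), array([ 0.5516, -0.0012,  0.0455]), array([ 0.5885, -0.0084,  0.0263]), array([ 0.5284, -0.0434,  0.0215]), array([ 0.6074, -0.0568,  0.0212])]
```

View pics/b2.png

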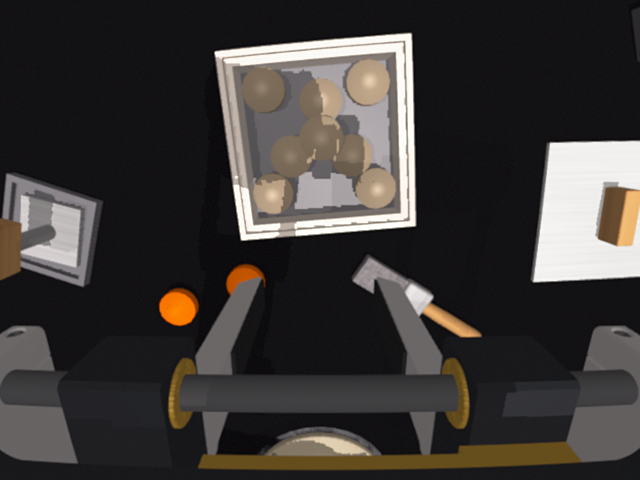

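All eight are in the box: four in the corners, three in the ring and one on top at (321,136). The only free slot is at bottom centre. Next I fetch the tamper and press.

```bash
cat >> h.py <<'E'
T0=np.array([.4366,.3476]); TA=-.278
def press(bx,by,guard=60,zf=.039,off=.111,lift=.075):   # zf: foot underside target in box frame
    p=b2w(bx,by); a=pick_yaw([*p,.2],BY,np.pi/2)
    q=telemetry.current_ee_pos()
    if np.hypot(*(q[:2]-p))>.2: r.move_to(np.array([*p,.25]),quat(a))
    else: r.move_l(np.array([*p,off+lift]),rot=quat(a),vel=.15)
    g=r.move_l(np.array([*p,zf+off]),vel=.04,guard=guard); r.hold(.25)
    print((bx,by),"guard",g,"foot z",telemetry.current_ee_pos()[2]-off,"F",telemetry.current_wrist_force(),"open",telemetry.current_opening())
    return g
E
python3 - <<'E'
from h import *
a=pick_yaw([*T0,.2],TA); gripper_to(.06,60)
r.move_to(np.array([*T0,.2]),quat(a)); r.move_l(np.array([*T0,.117]),vel=.1)
gripper_to(.01,60); print(telemetry.current_opening(),telemetry.current_finger_force())
r.move_l(np.array([*T0,.25]),vel=.15); print(telemetry.current_wrist_force(),telemetry.current_opening())
press(.008,.0)
print(telemetry.current_t()); im,k=snap("scene","p1s"); im2,k=snap("side","p1d")
cv2.imwrite("pics/p1.png",np.hstack([cv2.resize(im[190:310,240:400,::-1],None,fx=2.5,fy=2.5),cv2.resize(im2[170:330,220:420,::-1],(400,300))]))
E
```

```text
0.023287463652938104 59.967986941337585
[-0.776   0.4897 -4.7979] 0.02360194964499276
(0.008, 0.0) guard False foot z 0.039991816159803115 F [-2.3791  0.848   5.4816] open 0.023933620903787225
51.0917
```

View pics/p1.png

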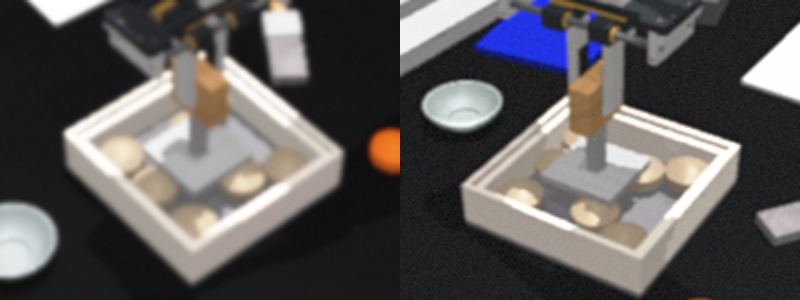

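Both views show the foot down at 40 mm, so the top lump is on the floor. I press the four quadrants to level any tilted lump, then the centre again, then park the tamper.

```bash
python3 - <<'E'
from h import *
for b in ((.04,.04),(.04,-.04),(-.04,-.04),(-.04,.04),(.0,.0)): press(*b,guard=50,zf=.0375,lift=.06)
p=b2w(0,0); r.move_l(np.array([*p,.26]),vel=.2); print(telemetry.current_wrist_force(),telemetry.current_opening(),telemetry.current_t())
r.move_to(np.array([.4364,.3535,.24]),quat(pick_yaw([.4364,.3535,.24],TA)))
im,k=snap("scene","q1s"); im2,k=snap("side","q1d")
cv2.imwrite("pics/q1.png",np.vstack([np.hstack([cv2.resize(im[190:310,240:400,::-1],None,fx=2.5,fy=2.5),cv2.resize(im2[170:330,220:420,::-1],(400,300))]),np.hstack([cv2.resize(im[190:370,390:550,::-1],(400,300)),cv2.resize(im2[300:480,150:350,::-1],(400,300))])]))
print([(np.array(d["at"]),round(d["score"],2)) for c in("scene","side") for t in ("boxed0","tamper") for d in models.mark_of(t,c)])
E
```

```text
(0.04, 0.04) guard False foot z 0.03985316293182499 F [-2.1122 -0.5206 10.6545] open 0.02355702357041773
(0.04, -0.04) guard False foot z 0.03970850500748015 F [-1.9862  0.701   9.3395] open 0.023928301279018765
(-0.04, -0.04) guard False foot z 0.03957219938104907 F [-3.4903  1.6397 12.4738] open 0.023602013308061384
(-0.04, 0.04) guard False foot z 0.03943235538124733 F [-2.6336 -1.093  11.9891] open 0.023772368031977582
(0.0, 0.0) guard False foot z 0.03937036202433884 F [-3.2012 -0.1728  9.6185] open 0.02350493228620048
[-0.4152 -0.4261 -4.6506] 0.023561089919571364 59.875
[(array([ 0.5491, -0.0039,  0.0189]), 0.66), (array([ 0.6014, -0.005 ,  0.0228]), 0.65), (array([0.523 , 0.0363, 0.0245]), 0.53), (array([ 0.5252, -0.0486,  0.0243]), 0.49), (array([0.4353, 0.3511, 0.1274]), 0.83), (array([0.4738, 0.0523, 0.0206]), 0.64), (array([ 0.5248, -0.0472,  0.0244]), 0.84), (array([ 0.599 , -0.0016,  0.0241]), 0.82), (array([ 0.55  , -0.0039,  0.0234]), 0.8), (array([0.5227, 0.0363, 0.0249]), 0.62), (array([0.4389, 0.3534, 0.1313]), 0.55)]
```

View pics/q1.png

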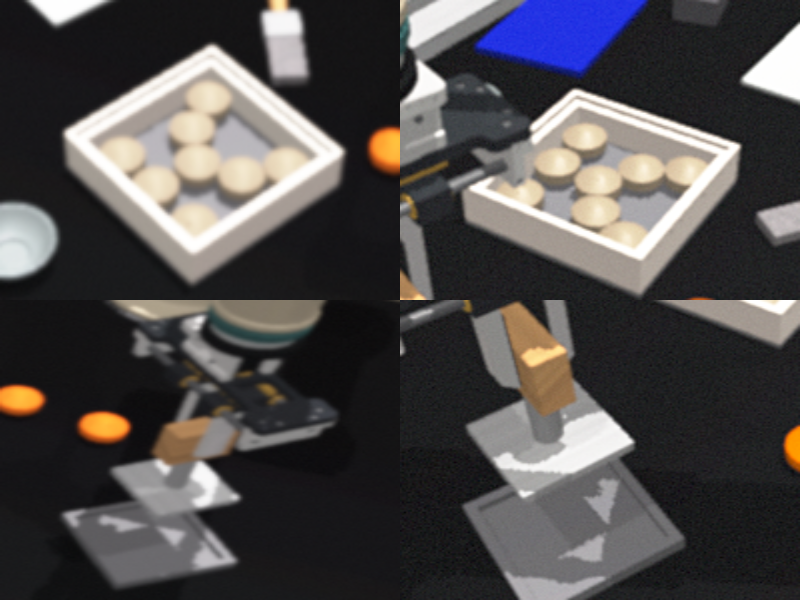

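All eight lumps lie flat: the box crops show a single layer, and the marks are near z ≈ 23 mm. The tamper hangs upright over its tray. I set it down, then measure the cover with a centring pre-grip, and the box with the same camera geometry so the calibration bias cancels.

```bash
python3 - <<'E'
from h import *
p=telemetry.current_ee_pos()
print(r.move_l(np.array([*p[:2],.1165]),vel=.07,guard=6),telemetry.current_ee_pos()); 
gripper_to(.05); r.hold(.2); r.move_l(np.array([*p[:2],.24]),vel=.2)
im,k=snap("scene"); C=[np.array(d["at"]) for d in models.mark_of("cover","scene")]; print(C)
c=min(C,key=lambda q:abs(np.hypot(*(q[:2]-[.454,-.382]))))[:2]
look(c,.45,.038); r.hold(.3); im,k=snap(); m=rect("cover",k,.006,c); print(m)
y=(m[2]+np.pi/4)%(np.pi/2)-np.pi/4
a=pick_yaw([*m[0],.1],y); gripper_to(.06,40)
r.move_to(np.array([*m[0],.12]),quat(a)); r.move_l(np.array([*m[0],.035]),vel=.1)
gripper_to(.01,20); print("grip",telemetry.current_opening(),telemetry.current_ee_pos(),a)
gripper_to(.06); r.move_l(np.array([*m[0],.12]),vel=.2)
look(m[0],.45,y); r.hold(.3); im,k=snap(name="c2"); m2=rect("cover",k,.006,c); print(m2)
look(BOX,.498,BY); r.hold(.3); im,k=snap(name="bx"); mb=rect("box",k,.054,BOX); print(mb)
print([np.array(d["at"]) for d in models.mark_of("boxed0","wrist")],telemetry.current_t())
snap("scene","s3")
E
```

```text
False [0.4372 0.353  0.1169]
[array([ 0.4529, -0.3815,  0.0009]), array([0.5227, 0.0374, 0.0244])]
(array([ 0.4536, -0.3815]), array([183.2265, 184.8296]), np.float64(0.038983322908255465))
grip 0.02170165187755061 [ 0.4537 -0.3819  0.0351] -12.527387291450918
(array([ 0.4539, -0.381 ]), array([181.6862, 183.5211]), np.float64(0.04064259710305093))
(array([ 0.5411, -0.0048]), array([200.7082, 200.6642]), np.float64(0.07787879479005194))
[array([0.5239, 0.0348, 0.0176]), array([ 0.5221, -0.049 ,  0.0255]), array([ 0.6033, -0.0068,  0.0222])] 75.4667
```

View pics/s3.png

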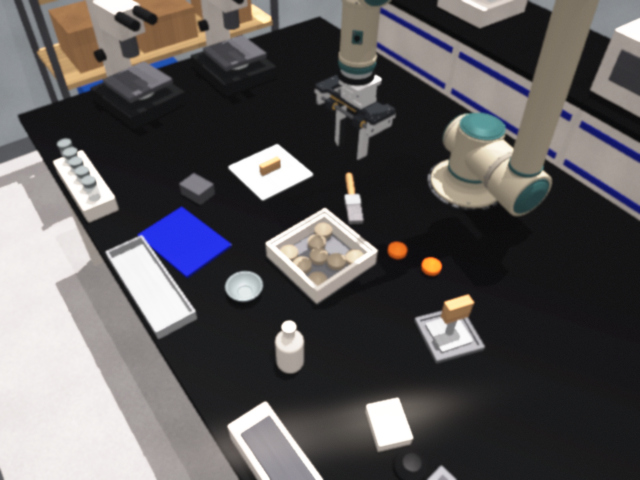

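View pics/c2.png

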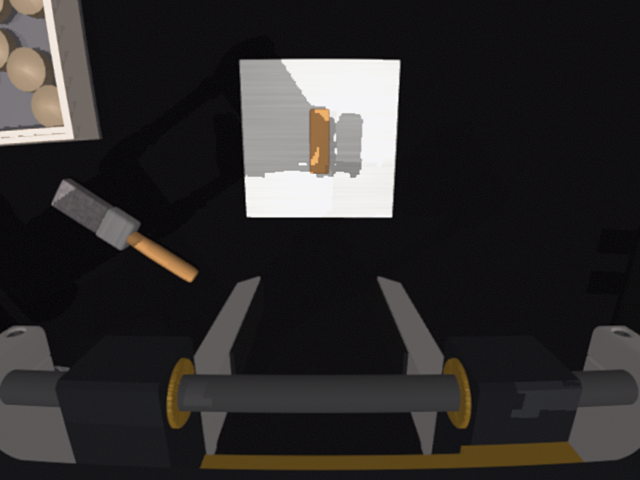

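The tamper stands on its tray at (450,330), the cover at (320,138) is undisturbed, and the fill is still level. Now I grip the cover, lift it and hover over the box to check.

```bash
python3 - <<'E'
from h import *
g=np.array([.4537,-.3819]); a=.039
gripper_to(.06,60); r.move_to(np.array([*g,.12]),quat(a)); r.move_l(np.array([*g,.035]),vel=.12)
gripper_to(.01,60); f=telemetry.current_wrist_force()
r.move_l(np.array([*g,.2]),vel=.12); r.hold(.3); print(telemetry.current_opening(),telemetry.current_wrist_force(),telemetry.current_torque())
t=np.array([.5413,-.0052]); r.move_to(np.array([*t,.16]),quat(.078)); r.hold(.3)
r.move_l(np.array([*t,.105]),vel=.08); r.hold(.3)
print(telemetry.current_opening(),telemetry.current_wrist_force(),telemetry.current_ee_pos(),telemetry.current_t())
im,k=snap("scene","d1s"); im2,k=snap("side","d1d")
cv2.imwrite("pics/d1.png",np.hstack([cv2.resize(im[180:300,230:390,::-1],None,fx=2.5,fy=2.5),cv2.resize(im2[170:330,220:420,::-1],(400,300))]))
E
```

```text
0.02125374683147847 [ 0.3611  0.4179 -5.1941] [0.0038 0.0067 0.0578]
0.02145116669838566 [-0.7445  0.5938 -5.0994] [ 0.5415 -0.0052  0.1054] 83.575
```

View pics/d1.png

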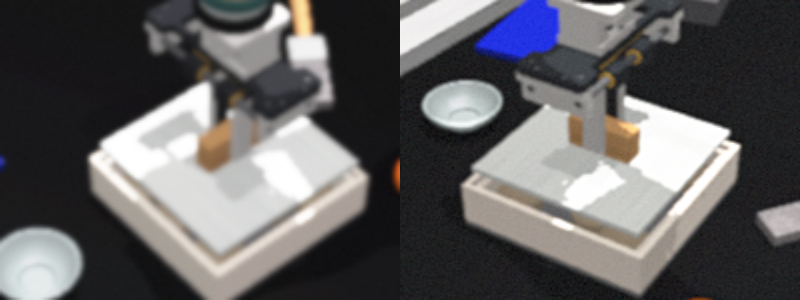

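The cover hovers level and square above the box, with the gripper holding the bar (200,140 in the left crop). I lower it with a guard.

```bash
python3 - <<'E'
from h import *
t=np.array([.5413,-.0052])
g=r.move_l(np.array([*t,.0815]),vel=.03,guard=8); z=telemetry.current_ee_pos()[2]
print(g,z,telemetry.current_wrist_force(),telemetry.current_torque())
if z<.0835:
    gripper_to(.06); r.hold(.2); r.move_l(np.array([*t,.2]),vel=.15)
    look(BOX,.498,BY); r.hold(.3); im,k=snap(name="e1"); print(rect("cover",k,.052,BOX),rect("box",k,.054,BOX),telemetry.current_t())
    im2,k=snap("side"); im,k=snap("scene")
    cv2.imwrite("pics/e2.png",np.hstack([cv2.resize(im[180:300,230:390,::-1],None,fx=2.5,fy=2.5),cv2.resize(im2[170:330,220:420,::-1],(400,300))]))
    print([(c,t,np.array(d["at"])) for c in("scene","side") for t in ("cover","cover_grip","tamper") for d in models.mark_of(t,c)[:1]])
E
[ -f pics/e2.png ] || ls pics
```

```text
False 0.0815455915942632 [-0.0557  0.0628 -4.6043] [ 0.0578 -0.0372  0.0188]
(array([ 0.5411, -0.0044]), array([184.2726, 185.3556]), np.float64(0.08076596101732048)) (array([ 0.5414, -0.0043]), array([201.9683, 201.3468]), np.float64(0.07767772612775097)) 87.6583
[('scene', 'cover', array([ 0.5424, -0.0051,  0.0488])), ('scene', 'cover_grip', array([ 0.5414, -0.0062,  0.0697])), ('scene', 'tamper', array([0.4365, 0.3513, 0.0092])), ('side', 'cover_grip', array([ 0.5444, -0.01  ,  0.0709])), ('side', 'tamper', array([0.4376, 0.3517, 0.0096]))]
```

View pics/e2.png

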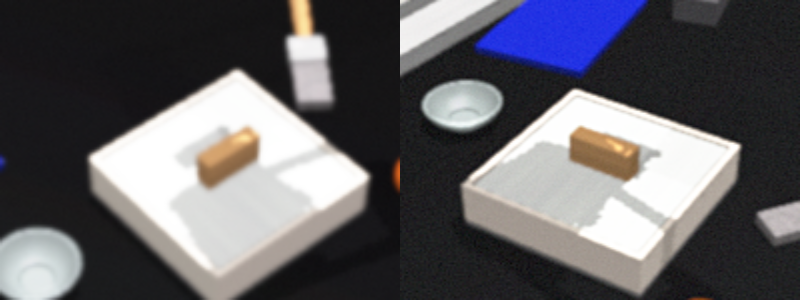

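View pics/e1.png

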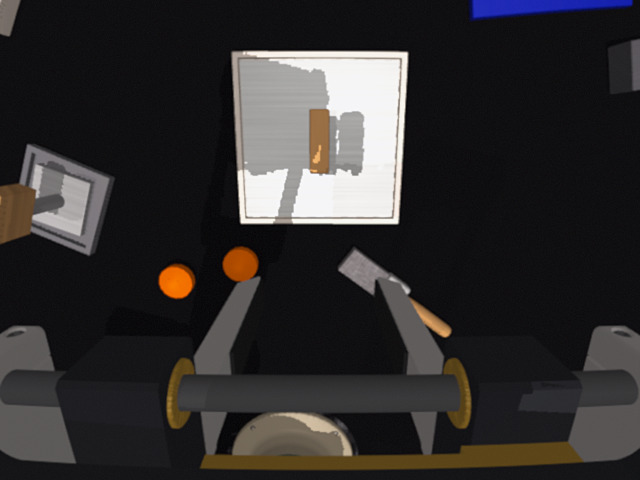

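The cover sits flush with an even gap all round (about 0.3 mm off centre, 0.003 rad off square). The tamper stands on its tray, no stone lump is left on the bench, and the arm is clear.

```bash
python3 -c "
from h import *
print(r.sign_off(), telemetry.current_t())"
```

```text
the job is handed in; nothing more can be done
the job is handed in; nothing more can be done
```

The job is handed in, though the hand-in returned no verdict: all eight lumps were last seen level in one layer on the box floor, the cover lies flush in its recess, the tamper stands on its tray, and I left the bottle, the dish and the orange look-alikes alone.

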